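# Unpack the tall tape roll from the flapped carton

## Task

Unpack the taller of the two tape rolls from the carton that leans on the sloping rest: first fold both side flaps outward until each lies well past upright, then slide the taller roll off its spindle and stand it on its flat end wholly on the round cork mat, letting go only once it is set down. Leave the flaps folded back and the shorter roll on its spindle, and do not disturb the shell, the graver or the jar.

Things in the scene. Friction and masses are not known exactly. Their poses are not given: they have to be found in the camera images.
- carton: Brown carton, outer 150 (its x) x 230 (y) x 75 mm (z), walls and floor 5 mm, fixed on a 170 x 220 mm plywood rest that tips it 0.52 rad, mouth leaning towards the robot. Origin: centre of its underside; z square to its floor, out of the mouth; y to the left along the long side; x up the slope. Flap hinges: top edges y = +115 and -115 mm, z = 75 mm.
- spindle_left (a point): Top centre of the wooden spindle at y = +52 mm in the carton: 26 mm diameter, standing along the carton's z from its floor (z = 5 mm) to z = 65 mm, x = 0.
- spindle_right (a point): The same for the other spindle, at y = -52 mm in the carton.
- flap_left (a joint): Angle (rad) of the flap hinged along the carton's y = +115 mm top edge: 0 lies shut flat over the mouth, 1.57 stands square to the mouth, limit 2.5 folded outward. A stiff crease: stays where it is left (about 0.05 N m to move).
- flap_right (a joint): The same for the flap hinged along the y = -115 mm top edge.
- flap_left_edge (a point): Middle of the free edge of the left flap: cardboard 5 mm thick, 80 mm from hinge to edge, 144 mm long along the carton's x. Both flaps shut leave a 70 mm gap between their edges.
- flap_right_edge (a point): Middle of the free edge of the right flap, 80 mm from its hinge line.
- tall_roll: The taller roll of paper tape: ring, 64 mm outer diameter, 30 mm bore, 44 mm tall along its z axis, about 0.12 kg, loose on one of the two spindles (either one), resting on the carton's floor. Origin: centre of its underside; z along its axis.
- short_roll: The shorter roll of paper tape: 52 mm outer diameter, 30 mm bore, 24 mm tall, on the other spindle; to be left there. Origin: centre of its underside; z along its axis.
- mat: Flat round cork mat, 150 mm diameter, 6 mm thick, fixed on the bench to the left or the right in front of the carton. Origin: centre of its underside.
- shell: Bystander: conical ribbed sea shell standing loose on its mouth, 122 mm across, 132 mm tall, on the other side from the mat. Origin: centre of its underside. Leave alone.
- graver: Bystander: hand graver with wooden handle lying between the robot and the carton, 180 mm long along its x axis, about 30 mm thick, loose. Origin: centre of its underside. Leave alone.
- jar: Bystander: glass jar, 66 mm diameter, 100 mm tall, standing beyond the carton, loose. Origin: centre of its underside. Leave alone.
Things that resemble listed ones, but are neither listed nor needed, are in the scene too. Several things look just like the mat: the one meant starts farthest from the robot's base.

How it is judged:
By the outcome, as a careful person would: the job done as asked, in the order asked, and still so for the second after the job is handed in, with the robot touching nothing.
It also fails if it takes over 69 s, if anything falls off the work surface, if the arm or the gripper's body presses on something with over 40 N, if the wrist force passes 120 N, or if a joint passes its speed limit or range.

## Robot

A 7-joint arm with a two-finger parallel gripper is mounted at the origin on the work surface. World frame = base frame: x ahead of the robot, y to its left, z up, the work surface at z = 0. Lengths are in mm, angles in degrees, forces in N, time in s.
With the tool pointing down it reaches from about 350 to 900 mm from the base axis. Payload 8.1 kg.
Tool frame: the origin (TCP) lies midway between the tips of the shut fingers; the grasp point (between the pads) lies bot.tcp_to_grasp behind it (bot.tcp_to_grasp is the distance from the TCP to the grasp point, in mm); z points along the fingers, x is the direction in which the jaws open and shut, and the axes are right-handed (so a half turn about z gives the same grasp; the last joint's range is limited). The gripper opens to 92 mm and grips with 3 to 60 N. Pads are 19 mm wide; open, the fingers measure 130 mm over their backs; the gripper's body (75 mm by 190 mm) begins 47 mm behind the grasp point.
Start: joints at [-72.743, 24.895, 1.432, 90.138, -0.665, 64.973, -4.303], TCP at [245.6, 574.737, 226.742] pointing down, gripper open.
Joint ranges: [-149.89, 149.89], [-25.12, 119.58], [-72.63, 75.52], [4.76, 147.25], [-75.54, 255.54], [6.69, 114.76], [-157.13, 157.13]. Speed limits (degrees/s): [127.2, 127.2, 172.46, 172.46, 180, 180, 180].

## Interface

Orientations are given as a 3x3 rotation matrix whose columns are the frame's x, y, z axes.
In Python, from cell import bot gives the robot as it stands. The module is installed in compiled form; this text tells all that it offers.
- The arm moves only by the shell command python3 -m inch 'ROWS' [FORCE]. ROWS is JSON, a list that holds one entry, the list of rows, each a list of 7 numbers: the shift along the tool's x, y, z in cm, then the turn, a rotation vector about the tool's x, y, z in degrees, then the finger opening in cm, from 0 to 9.18. A call has 1 to 12 rows; each row is the pose to reach, as a shift and turn from the pose commanded when the call began, along the tool's axes at that moment; what a row does not reach only later rows make up. A row lasts 1/12 s, in which the tool goes at most 41.7 mm and 7.16 degrees, less where a joint would pass 70% of its speed; a pose out of reach is approached as far as the arm can. A call with a gripper value outside its range is refused whole. The fingers move at their own pace and stop on an object; FORCE is the grip in N (left out, the last holds). Time passes only in rows, so rows that repeat a pose let the fingers close. It gives the time, the measured TCP pose, the force and the opening at its end, in the units of the state.
- bot.get_obs(): the state, without advancing time (a new reading comes with each control period).
- bot.read_camera(name): name is "scene" or "top"; returns a dict with "color" (400x640x3 uint8, red, green, blue), "mtx" (3x3 intrinsics, pixels), "position" and "orientation" of the camera in the world. Camera axes: x right, y down, z forward; pixel columns grow to the right and rows downward; lengths in mm; the calibration is good to about 2 mm. A picture is of the moment at which its call begins. There is no depth.
- bot.finish_job(): hands the job in, once; it reports no verdict.
The state is a dict: "clock": time; "qpos": joint angles; "joint_velocities": joint speeds; "joint_torque": joint torques, N m; "tcp_pos": TCP position; "ee_rot": TCP orientation; "ft_force": force on the tool from outside, world axes, zero at the start; "torque": the same for the moment, N m; "grip_width": finger opening in mm.
Only numpy, scipy, OpenCV 4.12 (cv2) and the standard library are available. Lean on these libraries where they do the work, as an engineer would, in place of code of your own. Each camera call takes 0.05 s, during which the arm holds its last target. There are 200 camera calls.

## Working session

There is one attempt and no reset: what is moved stays moved. The work goes in short steps, Python scripts to look and compute and a shell command to move; the robot and the scene stay as the last step left them, time stands still between calls to the robot, and variables do not carry over. Pictures are saved under pics/ and viewed, about 8 in all and at most 12, crops included, and the job is handed in when it is done.

```bash
mkdir -p pics
python3 - <<'E'
from cell import bot
import cv2,pickle,numpy as np
np.set_printoptions(precision=4,suppress=True)
d={}
for n in("scene","top"):
    c=bot.read_camera(n); d[n]=c; cv2.imwrite(f'pics/{n}0.png',c['color'][:,:,::-1]); print(n,c['mtx'],c['position'],c['orientation'])
pickle.dump(d,open('c0.pkl','wb'))
print(bot.get_obs(),bot.tcp_to_grasp)
E
```

```text
scene [[472.5593   0.     321.3845]
 [  0.     472.5593 203.2556]
 [  0.       0.       1.    ]] [1487.7162 -352.1396  928.1597] [[ 0.3303  0.5723 -0.7506]
 [ 0.9439 -0.2     0.2628]
 [ 0.0003 -0.7953 -0.6062]]
top [[410.1101   0.     329.0591]
 [  0.     410.1101 197.2359]
 [  0.       0.       1.    ]] [ 337.2336    9.6932 1076.8371] [[-0.0201 -0.9839  0.1775]
 [-0.9998  0.0215  0.006 ]
 [-0.0097 -0.1773 -0.9841]]
{'clock': 0.1, 'qpos': array([-72.7421,  24.9325,   1.4308,  90.1831,  -0.6622,  64.9737,
        -4.3033]), 'joint_velocities': array([-0.0192, -0.0696,  0.0251, -0.1646,  0.057 , -0.0237,  0.0082]), 'joint_torque': array([  0.0027, -66.9112,   0.9874, -31.5146,  -0.0606,   0.0374,
         0.0001]), 'tcp_pos': array([245.4588, 574.2891, 226.0281]), 'ee_rot': array([[ 0.393 ,  0.9195, -0.0004],
       [ 0.9195, -0.393 , -0.0014],
       [-0.0014,  0.0002, -1.    ]]), 'ft_force': array([-0.1577, -0.8767, -0.5341]), 'torque': array([0.0168, 0.0148, 0.0276]), 'grip_width': 91.85974262064467} 18.8
```

View pics/scene0.png

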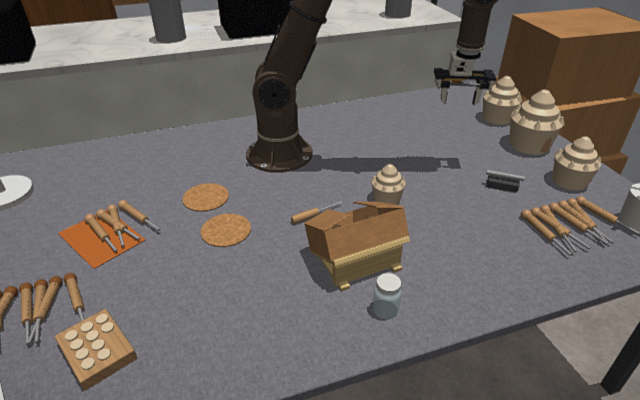

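View pics/top0.png

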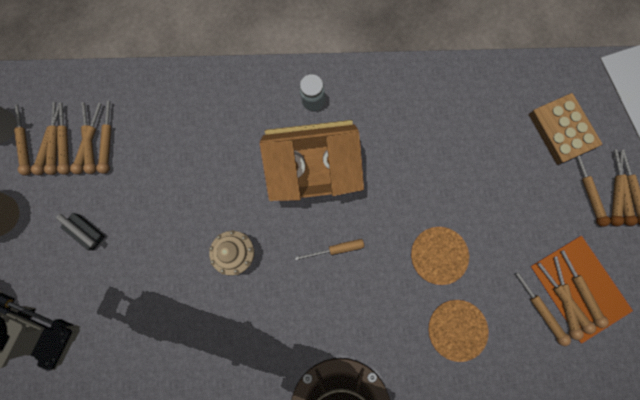

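Run:
```python
import cv2,numpy as np
t=cv2.imread('pics/top0.png');s=cv2.imread('pics/scene0.png')
R=lambda a,f:cv2.resize(a,None,fx=f,fy=f,interpolation=cv2.INTER_CUBIC)
a=R(t[110:210,252:372],3.3333333);b=R(s[195:295,300:420],3.3333333)   # 400x333
m=R(t[220:370,400:500],1.6);n=R(s[175:255,170:270],2.4)
o=np.zeros((600,800,3),np.uint8);o[:333,:400]=a[:333];o[:333,400:]=b[:333];o[340:340+m.shape[0],:160]=m;o[340:340+n.shape[0],200:440]=n
cv2.imwrite('pics/crop1.png',o)
```

```text
(no output)
```

View pics/crop1.png

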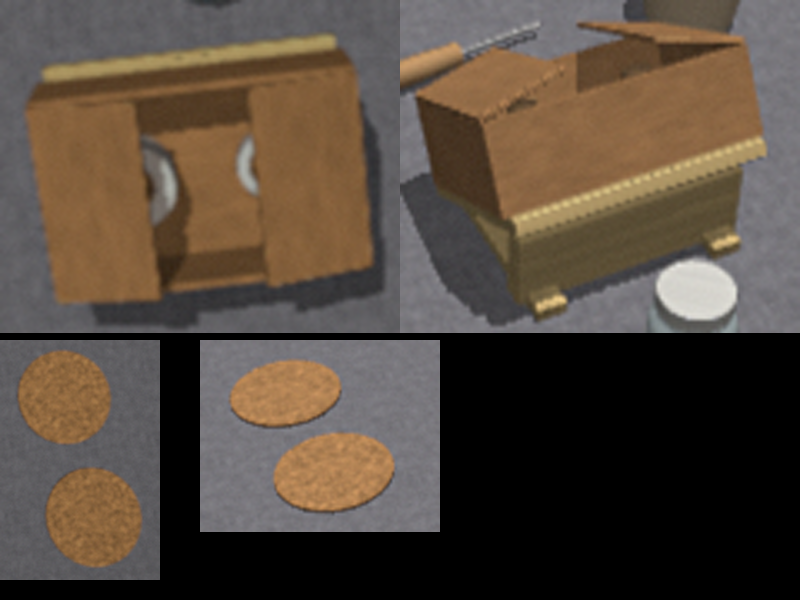

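```bash
cat > h.py <<'E'
import numpy as np,cv2,pickle
from scipy.spatial.transform import Rotation as Ro
from scipy.optimize import least_squares
np.set_printoptions(precision=2,suppress=True)
C=pickle.load(open('c0.pkl','rb'))
def proj(n,P,C=C):
    c=C[n];q=(np.atleast_2d(P)-c['position'])@c['orientation'];u=q@c['mtx'].T;return u[:,:2]/u[:,2:]
def ray(n,u,z,C=C):
    c=C[n];d=c['orientation']@np.linalg.inv(c['mtx'])@np.array([u[0],u[1],1]);p=np.array(c['position']);return p+d*(z-p[2])/d[2]
def RC(yaw): return (Ro.from_euler('z',yaw)*Ro.from_euler('y',-.52)).as_matrix()
E
cat > f.py <<'E'
from h import *
T=lambda x,y:(252+x/3.3333,110+y/3.3333); S=lambda x,y:(300+(x-400)/3.3333,195+y/3.3333)
ob=[('scene',(75,-115,75),S(483,120)),('scene',(75,115,75),S(747,40)),('scene',(-75,-115,75),S(417,96)),('scene',(75,-115,0),S(510,222)),
('top',(75,115,75),T(30,105)),('top',(-75,115,75),T(57,300)),('top',(-75,-115,75),T(373,263)),('top',(75,-115,75),T(354,75))]
def f(p): return np.concatenate([proj(n,RC(p[3])@np.array(a)+p[:3])[0]-u for n,a,u in ob])
r=least_squares(f,[600,30,60,0],x_scale=[100,100,100,1],loss='soft_l1')
print(r.x);print(f(r.x).reshape(-1,2))
np.save('cart.npy',r.x)
R=RC(r.x[3]);print(R)
for k in[(0,52,65),(0,-52,65),(0,115,75),(0,-115,75),(0,52,49),(75,115,75),(-75,115,75)]:
    P=R@np.array(k)+r.x[:3];print(k,P,proj('top',P),proj('scene',P))
g=C['top']['color'];h=cv2.cvtColor(g,cv2.COLOR_RGB2HSV)
m=cv2.inRange(h,(5,90,100),(25,255,255))
for c in cv2.findContours(m,0,1)[0]:
    if cv2.contourArea(c)>1500:
        e=cv2.fitEllipse(c);print(e,ray('top',e[0],6))
for u in[(363,243),(297,259)]:print('graver',ray('top',u,15))
print('shell',ray('top',(229,250),130),ray('top',(232,255),20),'jar',ray('top',(312,86),100))
E
python3 f.py
```

```text
[621.23  57.34  68.13   0.1 ]
[[-0.24  0.74]
 [-0.16  0.2 ]
 [-1.05  0.49]
 [-1.96 -1.03]
 [-2.2  -0.87]
 [ 0.21  1.23]
 [-0.76  0.6 ]
 [-0.57 -4.04]]
[[ 0.86 -0.1  -0.49]
 [ 0.09  0.99 -0.05]
 [ 0.5   0.    0.87]]
(0, 52, 65) [583.67 105.68 124.53] [[290.76 167.33]] [[370.38 214.35]]
(0, -52, 65) [594.54   2.25 124.53] [[333.87 161.98]] [[336.24 224.83]]
(0, 115, 75) [572.15 167.82 133.21] [[264.19 171.72]] [[389.49 204.8 ]]
(0, -115, 75) [596.19 -60.92 133.21] [[360.45 159.76]] [[313.77 227.81]]
(0, 52, 49) [591.58 106.52 110.65] [[290.99 165.6 ]] [[371.52 219.98]]
(75, 115, 75) [636.88 174.62 170.48] [[258.8  140.63]] [[403.94 207.2 ]]
(-75, 115, 75) [507.42 161.02  95.95] [[269.31 201.23]] [[376.5  202.65]]
((458.01953125, 330.3437805175781), (57.9047966003418, 62.007606506347656), 152.84417724609375) [ 185.32 -299.23    6.  ]
((587.138427734375, 291.6360778808594), (62.367191314697266, 110.75812530517578), 153.95162963867188) [ 273.19 -632.35    6.  ]
((439.6929931640625, 255.38601684570312), (55.78495788574219, 58.48651123046875), 138.36241149902344) [ 371.66 -266.14    6.  ]
((314.4174499511719, 164.67051696777344), (62.9554443359375, 124.32478332519531), 83.36335754394531) [620.27  53.86   6.  ]
((567.481201171875, 127.15374755859375), (48.297088623046875, 71.2921371459961), 144.89569091796875) [ 709.91 -636.38    6.  ]
graver [406.99 -68.87  15.  ]
graver [369.66 101.57  15.  ]
shell [389.8  247.87 130.  ] [383.03 267.55  20.  ] jar [802.01  53.3  100.  ]
```

```bash
sed -i "s/T(354,75)/T(354,89)/" f.py; python3 f.py|head -10
python3 - <<'E'
from h import *
p=np.load('cart.npy');R=RC(p[3])
T=lambda x,y:np.array((252+x/3.3333,110+y/3.3333))
# free-edge corners seen in top crop
for s,pts in((1,[(133,103),(160,299)]),(-1,[(250,82),(268,284)])):
  for x,u in zip((72,-72),pts):
    def f(t): return proj('top',R@np.array([x,s*(115-80*np.cos(t[0])),75+80*np.sin(t[0])])+p[:3])[0]-T(*u)
    r=least_squares(f,[.3]);print(s,x,r.x,f(r.x))
  for t in(0,.2,.4,.6):
    print(t,[proj('scene',R@np.array([x,s*(115-80*np.cos(t)),75+80*np.sin(t)])+p[:3])[0]*3.3333-np.array([300*3.3333-400,195*3.3333]) for x in(72,-72)])
E
```

```text
[621.2   57.35  68.09   0.1 ]
[[-0.24  0.74]
 [-0.17  0.21]
 [-1.05  0.49]
 [-1.97 -1.03]
 [-2.2  -0.86]
 [ 0.21  1.24]
 [-0.77  0.62]
 [-0.57 -8.22]]
[[ 0.86 -0.1  -0.49]
1 72 [0.32] [-0.56 -0.84]
1 -72 [0.32] [0.02 0.02]
0 [array([656.53,  67.53]), array([575.68,  49.98])]
0.2 [array([654.35,  47.15]), array([573.59,  31.59])]
0.4 [array([655.85,  26.43]), array([574.88,  12.92])]
0.6 [array([660.96,   6.28]), array([579.5 ,  -5.24])]
-1 72 [0.38] [-0.49  1.52]
-1 -72 [0.29] [-0.08  0.1 ]
0 [array([576.33,  92.34]), array([502.11,  71.96])]
0.2 [array([570.22,  72.72]), array([496.44,  54.28])]
0.4 [array([560.57,  54.92]), array([487.53,  38.22])]
0.6 [array([547.69,  39.61]), array([475.68,  24.41])]
```

```bash
cat > g.py <<'E'
import sys
from h import *
from cell import bot
# usage: g.py phi [thx] x,y,z x,y,z ... : rows from now to carton-frame TCP targets, tool leaning phi deg toward +y
p=np.load('cart.npy');R=RC(p[3]);o=bot.get_obs()
phi=float(sys.argv[1]);
Tt=R@np.array([[1,0,0],[0,-1,0],[0,0,-1]]).T@Ro.from_euler('x',phi,degrees=True).as_matrix()
E=o['ee_rot'];t=o['tcp_pos']
print('clk',round(o['clock'],2),'now(carton)',R.T@(t-p[:3]),'toolz(c)',R.T@E[:,2],'F(c)',R.T@o['ft_force'],'w',round(o['grip_width'],1))
rv=Ro.from_matrix(E.T@Tt).as_rotvec(degrees=True)
for a in sys.argv[2:]:
    P=R@np.array(eval(a),float)+p[:3];print(a,'world',P,'row cm',E.T@(P-t)/10,'rot',rv)
E
python3 g.py 30 0,33,170 0,33,78; python3 g.py -30 0,33,78|head -1
```

```text
clk 0.1 now(carton) [-198.97  553.35  295.92] toolz(c) [-0.5  -0.   -0.87] F(c) [-0.48 -0.86 -0.34] w 91.9
0,33,170 world [533.74  81.35 215.62] row cm [-34.    45.88   1.1 ] rot [10.94 41.37 50.35]
0,33,78 world [579.21  86.12 135.78] row cm [-31.76  49.87   9.08] rot [10.94 41.37 50.35]
clk 0.1 now(carton) [-198.97  553.35  295.92] toolz(c) [-0.5  -0.   -0.87] F(c) [-0.48 -0.86 -0.34] w 91.9
```

```bash
python3 -m inch '[[[-34,45.9,1.1,10.9,41.4,50.4,0],[-34,45.9,1.1,10.9,41.4,50.4,0],[-34,45.9,1.1,10.9,41.4,50.4,0],[-34,45.9,1.1,10.9,41.4,50.4,0],[-34,45.9,1.1,10.9,41.4,50.4,0],[-34,45.9,1.1,10.9,41.4,50.4,0],[-34,45.9,1.1,10.9,41.4,50.4,0],[-34,45.9,1.1,10.9,41.4,50.4,0],[-34,45.9,1.1,10.9,41.4,50.4,0],[-34,45.9,1.1,10.9,41.4,50.4,0],[-34,45.9,1.1,10.9,41.4,50.4,0],[-34,45.9,1.1,10.9,41.4,50.4,0]]]'; python3 g.py 30 0,33,170 0,33,78
```

```text
clock: 1.1
tcp_pos: [451.4, 212.6, 222.0]
ee_rot: [[0.862, 0.341, 0.374], [0.1, -0.839, 0.535], [0.497, -0.424, -0.757]]
ft_force: [-0.7, 1.1, -1.8]
grip_width: 16.4
clk 1.1 now(carton) [-56.05 172.16 209.42] toolz(c) [-0.    0.49 -0.87] F(c) [-1.45  1.22 -1.3 ] w 16.4
0,33,170 world [533.74  81.35 215.62] row cm [ 5.48 14.09 -3.46] rot [0.43 0.25 0.45]
0,33,78 world [579.21  86.12 135.78] row cm [ 5.48 18.63  4.54] rot [0.43 0.25 0.45]
```

```bash
python3 -m inch '[[[5.5,14.1,-3.5,0,0,0,0],[5.5,14.1,-3.5,0,0,0,0],[5.5,14.1,-3.5,0,0,0,0],[5.5,14.1,-3.5,0,0,0,0],[5.5,14.1,-3.5,0,0,0,0],[5.5,14.1,-3.5,0,0,0,0],[5.5,14.1,-3.5,0,0,0,0]]]'; python3 g.py 30 0,33,170 0,33,78
```

```text
clock: 1.68
tcp_pos: [534.3, 86.3, 216.1]
ee_rot: [[0.865, 0.336, 0.373], [0.092, -0.836, 0.54], [0.494, -0.433, -0.754]]
ft_force: [-0.0, 0.3, 0.1]
grip_width: 0.5
clk 1.68 now(carton) [  1.17  37.83 169.83] toolz(c) [-0.    0.5  -0.87] F(c) [0.04 0.29 0.05] w 0.5
0,33,170 world [533.74  81.35 215.62] row cm [-0.12  0.41 -0.26] rot [ 0.1   0.21 -0.06]
0,33,78 world [579.21  86.12 135.78] row cm [-0.08  5.    7.72] rot [ 0.1   0.21 -0.06]
```

```bash
python3 -m inch '[[[0,1.2,1.5,0,0,0,0],[0,2.4,3.0,0,0,0,0],[0,3.7,5.4,0,0,0,0],[0,3.7,5.4,0,0,0,0],[0,3.7,5.4,0,0,0,0]]]'; python3 g.py 30 0,33,105 0,33,78
cat > v.py <<'E'
import sys,cv2,numpy as np
from cell import bot
# v.py name tx,ty,tw sx,sy,sw : side-by-side 400x~400 crops
R=lambda a:cv2.resize(a,(400,400),interpolation=cv2.INTER_CUBIC)
o=[]
for n,a in zip(('top','scene'),sys.argv[2:]):
    x,y,w=map(int,a.split(','));im=bot.read_camera(n)['color'][:,:,::-1];o.append(R(im[y:y+w,x:x+w]))
    cv2.imwrite(f'pics/{sys.argv[1]}_{n}.png',im)
cv2.imwrite(f'pics/{sys.argv[1]}.png',np.hstack(o))
E
python3 v.py v1 252,90,120 300,175,120
```

```text
clock: 2.1
tcp_pos: [566.5, 85.9, 158.6]
ee_rot: [[0.865, 0.337, 0.371], [0.093, -0.835, 0.542], [0.493, -0.434, -0.754]]
ft_force: [-0.4, 0.5, -0.0]
grip_width: 0.2
clk 2.1 now(carton) [  0.33  34.15 104.15] toolz(c) [-0.01  0.5  -0.87] F(c) [-0.35  0.53  0.18] w 0.2
0,33,105 world [565.86  84.72 159.21] row cm [-0.03  0.06 -0.13] rot [-0.01  0.3  -0.02]
0,33,78 world [579.21  86.12 135.78] row cm [-0.02  1.41  2.21] rot [-0.01  0.3  -0.02]
```

View pics/v1.png

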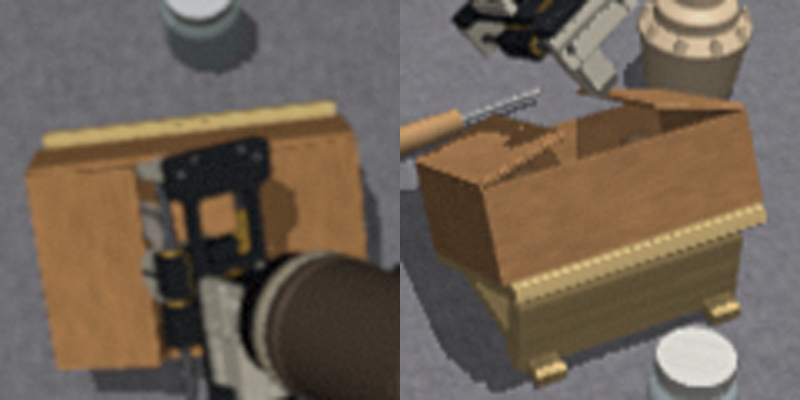

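```bash
python3 -m inch '[[[0,0.7,1.1,0,0,0,0],[0,1.4,2.2,0,0,0,0],[0,1.4,2.2,0,0,0,0]]]'; python3 g.py 30 0,42,80 0,52,94 0,62,107 0,72,119 0,88,126 0,104,130 0,116,130 0,127,127 0,138,121 0,147,115 0,152,111
```

```text
clock: 2.45
tcp_pos: [580.6, 84.3, 136.8]
ee_rot: [[0.864, 0.336, 0.374], [0.092, -0.837, 0.54], [0.495, -0.432, -0.754]]
ft_force: [0.3, 0.8, 0.9]
grip_width: 0.6
clk 2.45 now(carton) [ 1.52 31.02 78.31] toolz(c) [-0.    0.5  -0.87] F(c) [0.76 0.76 0.58] w 0.6
0,42,80 world [577.28  94.97 137.52] row cm [-0.15 -1.04  0.4 ] rot [ 0.14  0.16 -0.02]
0,52,94 world [569.32 104.19 149.67] row cm [-0.15 -2.6  -0.32] rot [ 0.14  0.16 -0.02]
0,62,107 world [561.85 113.46 160.95] row cm [-0.16 -4.12 -0.94] rot [ 0.14  0.16 -0.02]
0,72,119 world [554.87 122.78 171.36] row cm [-0.16 -5.58 -1.49] rot [ 0.14  0.16 -0.02]
0,88,126 world [549.74 138.33 177.44] row cm [-0.16 -7.32 -1.3 ] rot [ 0.14  0.16 -0.02]
0,104,130 world [546.1  154.04 180.91] row cm [-0.16 -8.9  -0.85] rot [ 0.14  0.16 -0.02]
0,116,130 world [544.84 165.97 180.91] row cm [-0.16 -9.94 -0.25] rot [ 0.14  0.16 -0.02]
0,127,127 world [545.18 177.07 178.3 ] row cm [ -0.15 -10.75   0.56] rot [ 0.14  0.16 -0.02]
0,138,121 world [546.99 188.32 173.1 ] row cm [ -0.15 -11.4    1.63] rot [ 0.14  0.16 -0.02]
0,147,115 world [549.02 197.58 167.89] row cm [ -0.15 -11.89   2.59] rot [ 0.14  0.16 -0.02]
0,152,111 world [550.47 202.76 164.42] row cm [ -0.15 -12.12   3.19] rot [ 0.14  0.16 -0.02]
```

First half with a force check.

```bash
python3 -m inch '[[[0,-0.6,0.2,0,0,0,0],[0,-1.1,0.3,0,0,0,0],[0,-1.8,0,0,0,0,0],[0,-2.6,-0.3,0,0,0,0],[0,-3.3,-0.6,0,0,0,0],[0,-4.1,-0.9,0,0,0,0],[0,-4.1,-0.9,0,0,0,0]]]'; python3 g.py 30 0,72,119
```

```text
clock: 3.03
tcp_pos: [562.6, 115.3, 163.4]
ee_rot: [[0.863, 0.339, 0.374], [0.093, -0.836, 0.541], [0.496, -0.432, -0.753]]
ft_force: [-0.2, -0.2, 0.2]
grip_width: 0.3
clk 3.03 now(carton) [  2.05  63.79 108.65] toolz(c) [-0.    0.5  -0.87] F(c) [-0.12 -0.19  0.25] w 0.3
0,72,119 world [554.87 122.78 171.36] row cm [-0.2  -1.23 -0.49] rot [0.04 0.12 0.11]
```

```bash
python3 -m inch '[[[0,-1.2,-0.5,0,0,0,0],[0,-2.2,-0.4,0,0,0,0],[0,-3.2,-0.3,0,0,0,0],[0,-4.8,0.1,0,0,0,0],[0,-5.8,0.7,0,0,0,0],[0,-6.6,1.5,0,0,0,0],[0,-7.3,2.6,0,0,0,0],[0,-7.8,3.5,0,0,0,0],[0,-8.1,4.2,0,0,0,0],[0,-8.1,4.2,0,0,0,0],[0,-8.1,4.2,0,0,0,0]]]'; python3 g.py 30 0,152,111 0,90,150 0,30,200; python3 v.py v2 232,90,120 320,155,120
```

```text
clock: 3.95
tcp_pos: [551.6, 204.3, 164.9]
ee_rot: [[0.865, 0.336, 0.373], [0.092, -0.836, 0.541], [0.494, -0.433, -0.754]]
ft_force: [-0.0, 0.2, 0.5]
grip_width: 0.5
clk 3.95 now(carton) [  1.34 153.43 110.8 ] toolz(c) [-0.    0.5  -0.87] F(c) [0.27 0.23 0.46] w 0.5
0,152,111 world [550.47 202.76 164.42] row cm [-0.13  0.11 -0.09] rot [ 0.08  0.18 -0.06]
0,90,150 world [537.67 139.08 198.26] row cm [-0.15  3.54 -6.56] rot [ 0.08  0.18 -0.06]
0,30,200 world [519.23  76.81 241.65] row cm [ -0.17   6.25 -13.89] rot [ 0.08  0.18 -0.06]
```

View pics/v2.png

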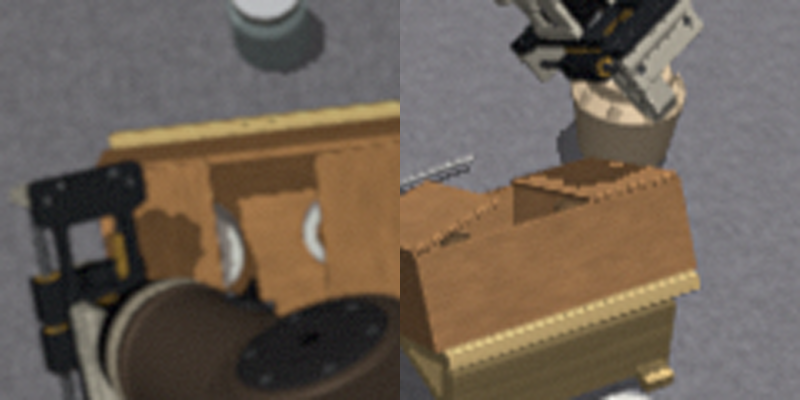

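```bash
python3 - <<'E'
from h import *
for P in[(566.5,85.9,158.6),(551.6,204.3,164.9)]:print(proj('scene',P),proj('top',P))
E
python3 - <<'E'
import cv2,numpy as np
R=lambda a:cv2.resize(a,(800,600),interpolation=cv2.INTER_CUBIC)
s=cv2.imread('pics/scene0.png')
cv2.imwrite('pics/z1.png',R(s[192:294,295:431]))
E
```

```text
[[361.85 202.23]] [[297.87 170.69]]
[[399.15 188.85]] [[245.87 177.51]]
```

View pics/z1.png

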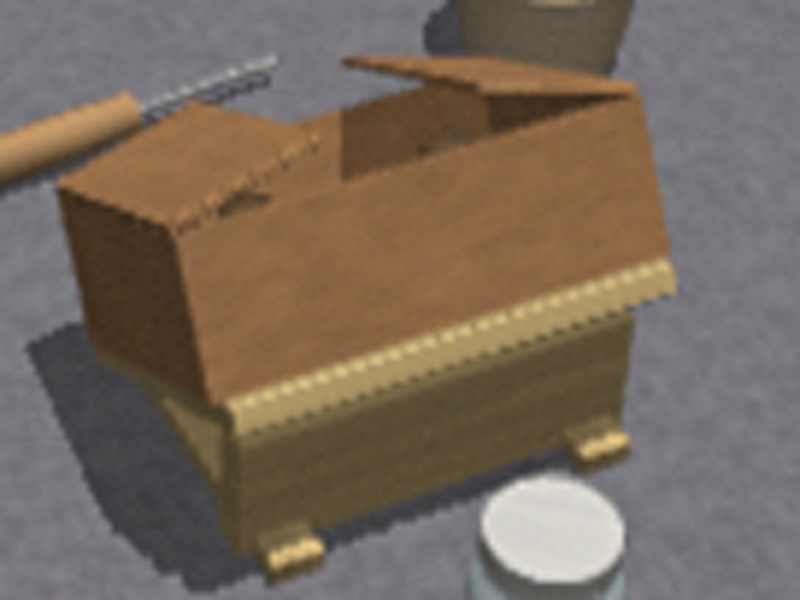

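```bash
cat > f2.py <<'E'
from h import *
T=lambda x,y:(252+x/3.3333,110+y/3.3333); S=lambda x,y:(295+x/5.882,192+y/5.882)
ob=[('scene',(75,-115,75),S(172,228)),('scene',(75,115,75),S(635,88)),('scene',(-75,-115,75),S(60,187)),('scene',(75,-115,0),S(212,402)),('scene',(-75,-115,0),S(95,352)),
('top',(75,115,75),T(30,105)),('top',(-75,115,75),T(57,300)),('top',(-75,-115,75),T(373,263))]
def f(p): return np.concatenate([proj(n,RC(p[3])@np.array(a)+p[:3])[0]-u for n,a,u in ob])
r=least_squares(f,[600,30,60,0],x_scale=[100,100,100,1],loss='soft_l1')
print(r.x);print(f(r.x).reshape(-1,2));np.save('cart.npy',r.x)
E
python3 f2.py; python3 g.py 30 35,140,160 35,15,140 35,15,62
```

```text
[621.88  56.54  69.4    0.11]
[[ 0.22  0.84]
 [ 0.86  0.05]
 [-1.38  0.37]
 [-0.18  0.12]
 [-1.41 -1.81]
 [-1.95 -1.3 ]
 [ 0.49  0.89]
 [-0.38  0.19]]
clk 4.05 now(carton) [  0.57 153.59 109.94] toolz(c) [-0.    0.5  -0.87] F(c) [0.59 1.47 0.64] w 0.3
35,140,160 world [558.32 190.6  225.64] row cm [ 3.43 -1.32 -5.03] rot [ 0.17  0.13 -0.08]
35,15,140 world [581.33  67.34 208.28] row cm [ 3.44 10.52 -9.51] rot [ 0.17  0.13 -0.08]
35,15,62 world [619.88  71.41 140.59] row cm [ 3.46 14.4  -2.74] rot [ 0.17  0.13 -0.08]
```

```bash
python3 -m inch '[[[1.5,0,-5,0,0,0,0],[3.4,3,-8,0,0,0,0],[3.4,6.5,-9.5,0,0,0,0],[3.4,10.5,-9.5,0,0,0,0],[3.4,10.5,-9.5,0,0,0,0],[3.4,10.5,-9.5,0,0,0,0],[3.4,10.5,-9.5,0,0,0,0]]]'; python3 g.py 30 35,15,62
```

```text
clock: 4.63
tcp_pos: [580.6, 68.2, 208.0]
ee_rot: [[0.865, 0.336, 0.374], [0.091, -0.836, 0.54], [0.494, -0.433, -0.754]]
ft_force: [0.1, -0.2, -0.3]
grip_width: 0.5
clk 4.63 now(carton) [ 34.27  15.98 140.05] toolz(c) [-0.    0.5  -0.87] F(c) [-0.11 -0.23 -0.28] w 0.5
35,15,62 world [619.88  71.41 140.59] row cm [0.1  3.97 6.72] rot [ 0.12  0.16 -0.11]
```

```bash
python3 -m inch '[[[0,1.4,2.2,0,0,0,0],[0,2.7,4.5,0,0,0,0],[0,4,6.7,0,0,0,0],[0,4,6.7,0,0,0,0],[0,4,6.7,0,0,0,0]]]'; python3 g.py 30 35,32,62 35,35,70 35,40,77 35,53,94 35,70,111 35,80,118 35,103,125 35,125,122 35,145,112;python3 v.py v3 252,90,120 300,155,120
```

```text
clock: 5.05
tcp_pos: [618.4, 73.0, 139.9]
ee_rot: [[0.865, 0.337, 0.371], [0.093, -0.835, 0.543], [0.493, -0.435, -0.754]]
ft_force: [-1.1, -0.2, 0.1]
grip_width: 0.1
clk 5.05 now(carton) [33.47 16.72 62.03] toolz(c) [-0.    0.5  -0.87] F(c) [-0.93 -0.06  0.65] w 0.1
35,32,62 world [618.09  88.31 140.59] row cm [ 0.16 -1.32  0.77] rot [-0.04  0.28 -0.06]
35,35,70 world [613.82  90.88 147.54] row cm [ 0.15 -1.98  0.22] rot [-0.04  0.28 -0.06]
35,40,77 world [609.84  95.49 153.61] row cm [ 0.15 -2.76 -0.13] rot [-0.04  0.28 -0.06]
35,53,94 world [600.07 107.53 168.36] row cm [ 0.14 -4.74 -0.95] rot [-0.04  0.28 -0.06]
35,70,111 world [589.89 123.55 183.12] row cm [ 0.14 -7.06 -1.57] rot [-0.04  0.28 -0.06]
35,80,118 world [585.38 133.12 189.19] row cm [ 0.14 -8.28 -1.68] rot [-0.04  0.28 -0.06]
35,103,125 world [579.5  155.63 195.27] row cm [  0.14 -10.62  -1.13] rot [-0.04  0.28 -0.06]
35,125,122 world [578.67 177.67 192.66] row cm [  0.14 -12.38   0.23] rot [-0.04  0.28 -0.06]
35,145,112 world [581.51 198.08 183.99] row cm [  0.15 -13.61   2.09] rot [-0.04  0.28 -0.06]
```

View pics/v3.png

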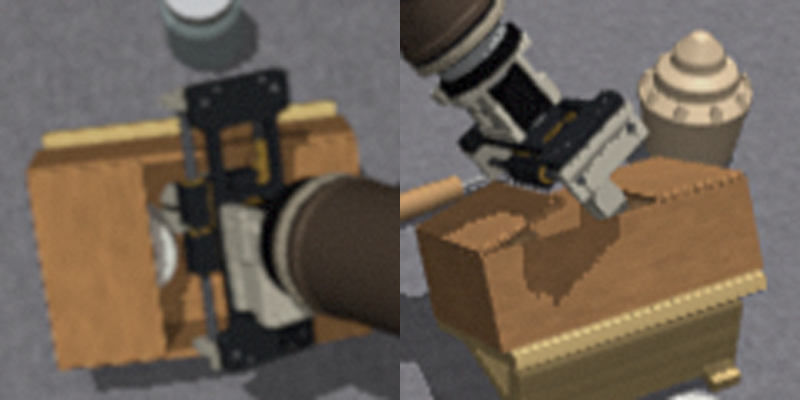

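```bash
python3 -m inch '[[[0,-0.7,0.4,0,0,0,0],[0,-1.4,0.7,0,0,0,0],[0,-2,0.2,0,0,0,0],[0,-2.7,-0.1,0,0,0,0],[0,-3.7,-0.5,0,0,0,0],[0,-4.7,-0.9,0,0,0,0],[0,-5.9,-1.3,0,0,0,0],[0,-7,-1.6,0,0,0,0],[0,-8.2,-1.7,0,0,0,0],[0,-8.2,-1.7,0,0,0,0]]]'; python3 v.py v4 232,90,120 300,155,120;python3 g.py 30 35,92,124 35,103,126 35,114,125 35,125,122 35,136,118 35,146,112
```

```text
clock: 5.98
tcp_pos: [584.2, 133.8, 190.4]
ee_rot: [[0.863, 0.341, 0.373], [0.095, -0.835, 0.543], [0.496, -0.433, -0.753]]
ft_force: [0.2, -0.1, 0.2]
grip_width: 0.5
clk 6.08 now(carton) [ 34.54  78.27 118.01] toolz(c) [-0.    0.5  -0.87] F(c) [-0.91 -0.18 -0.84] w 0.4
35,92,124 world [581.15 144.75 194.4 ] row cm [ 0.05 -1.49  0.16] rot [0.09 0.16 0.06]
35,103,126 world [579.01 155.58 196.13] row cm [ 0.05 -2.54  0.54] rot [0.09 0.16 0.06]
35,114,125 world [578.35 166.57 195.27] row cm [ 0.05 -3.45  1.18] rot [0.09 0.16 0.06]
35,125,122 world [578.67 177.67 192.66] row cm [ 0.06 -4.25  1.98] rot [0.09 0.16 0.06]
35,136,118 world [579.49 188.81 189.19] row cm [ 0.06 -5.    2.88] rot [0.09 0.16 0.06]
35,146,112 world [581.41 199.07 183.99] row cm [ 0.06 -5.57  3.9 ] rot [0.09 0.16 0.06]
```

View pics/v4.png

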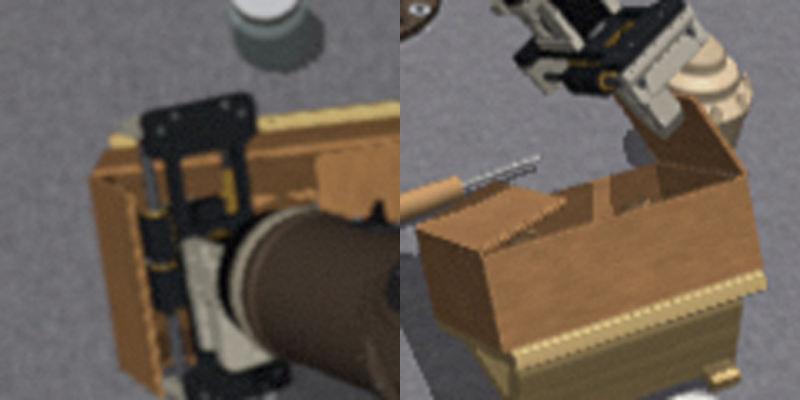

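The left flap now rises with the finger (scene crop: edge from about (615,95) to (690,100), finger tip at (665,130)). I'll carry on outward.

```bash
python3 -m inch '[[[0,-1.5,0.2,0,0,0,0],[0,-2.5,0.5,0,0,0,0],[0,-3.4,1.2,0,0,0,0],[0,-4.2,2,0,0,0,0],[0,-5,2.9,0,0,0,0],[0,-5.6,3.9,0,0,0,0],[0,-5.6,3.9,0,0,0,0],[0,-5.6,3.9,0,0,0,0]]]'; python3 g.py 30 35,120,150;python3 g.py -30 30,60,190 30,-15,150 35,-15,62
```

```text
clock: 6.75
tcp_pos: [580.7, 199.3, 182.9]
ee_rot: [[0.865, 0.337, 0.372], [0.093, -0.836, 0.541], [0.494, -0.433, -0.754]]
ft_force: [0.3, 0.1, -0.1]
grip_width: 0.6
clk 6.75 now(carton) [ 33.84 146.34 111.36] toolz(c) [-0.    0.5  -0.87] F(c) [ 0.21  0.03 -0.23] w 0.6
35,120,150 world [565.36 171.23 216.96] row cm [ 0.1   0.35 -4.66] rot [ 0.05  0.23 -0.02]
clk 6.75 now(carton) [ 33.84 146.34 111.36] toolz(c) [-0.    0.5  -0.87] F(c) [ 0.21  0.03 -0.23] w 0.6
30,60,190 world [547.59 109.02 249.19] row cm [ -0.43   3.56 -11.12] rot [-59.95   0.22   0.1 ]
30,-15,150 world [575.23  36.52 214.48] row cm [ -0.43  12.05 -11.4 ] rot [-59.95   0.22   0.1 ]
35,-15,62 world [623.03  41.57 140.59] row cm [ 0.11 16.44 -3.78] rot [-59.95   0.22   0.1 ]
```

```bash
python3 -m inch '[[[0,0.2,-2.5,0,0,0,0],[0,0.8,-6,0,0,0,0],[-0.2,2,-9,-5,0,0,0],[-0.4,4,-12,-12,0,0,0],[-0.4,8,-13,-19,0,0,0],[-0.4,12,-13.5,-26,0,0,0],[-0.4,12,-13.5,-33,0,0,0],[-0.4,12,-13.5,-40,0,0,0],[-0.4,12,-13.5,-47,0,0,0],[-0.4,12,-13.5,-54,0,0,0],[-0.4,12,-13.5,-60,0,0,0],[-0.4,12,-13.5,-60,0,0,0]]]'; python3 g.py -30 35,-15,130 35,-15,62
python3 v.py v5 242,90,120 300,155,120
```

```text
clock: 7.75
tcp_pos: [563.2, 23.5, 227.4]
ee_rot: [[0.885, 0.011, 0.465], [0.089, -0.985, -0.147], [0.457, 0.172, -0.873]]
ft_force: [-0.2, 0.6, -1.3]
grip_width: 0.3
clk 7.75 now(carton) [ 24.9  -26.64 167.83] toolz(c) [-0.05 -0.2  -0.98] F(c) [-0.81  0.67 -1.07] w 0.3
35,-15,130 world [589.43  38.02 199.61] row cm [ 1.18 -1.88  3.43] rot [-18.73   2.54   0.7 ]
35,-15,62 world [623.03  41.57 140.59] row cm [ 1.49 -3.2  10.1 ] rot [-18.73   2.54   0.7 ]
```

View pics/v5.png

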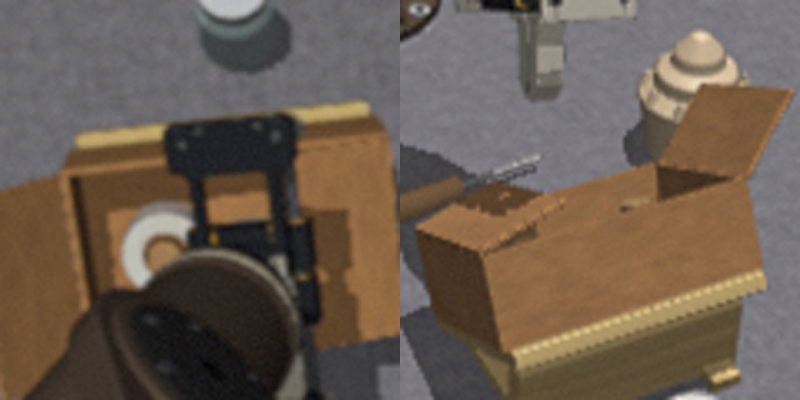

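```bash
python3 -m inch '[[[1.2,-2.6,3.4,-7,1,0,0],[1.2,-2.6,3.4,-13,2,0.5,0],[1.2,-2.6,3.4,-18.7,2.5,0.7,0],[1.2,-2.6,3.4,-18.7,2.5,0.7,0],[1.2,-2.6,3.4,-18.7,2.5,0.7,0],[1.2,-2.6,3.4,-18.7,2.5,0.7,0]]]'; python3 g.py -30 35,-8,130 35,-8,62
```

```text
clock: 8.35
tcp_pos: [587.9, 47.0, 196.4]
ee_rot: [[0.867, -0.146, 0.476], [0.095, -0.89, -0.446], [0.489, 0.432, -0.758]]
ft_force: [0.1, -0.3, -0.6]
grip_width: 0.3
clk 8.35 now(carton) [ 32.85  -5.94 127.51] toolz(c) [-0.01 -0.49 -0.87] F(c) [-0.26 -0.35 -0.52] w 0.3
35,-8,130 world [588.69  44.99 199.61] row cm [ 0.21  0.3  -0.12] rot [-0.43  0.35  0.4 ]
35,-8,62 world [622.29  48.54 140.59] row cm [ 0.27 -3.05  5.8 ] rot [-0.43  0.35  0.4 ]
```

```bash
python3 -m inch '[[[0.2,-1.2,2.2,0,0,0,0],[0.2,-2.4,4.2,0,0,0,0],[0.2,-3.1,5.8,0,0,0,0],[0.2,-3.1,5.8,0,0,0,0],[0.2,-3.1,5.8,0,0,0,0]]]'; python3 g.py -30 35,-20,62 35,-32,62 35,-35,70 35,-40,77 35,-53,94 35,-70,111 35,-80,118 35,-92,124 35,-103,126 35,-114,125 35,-125,122 35,-136,118 35,-146,112
```

```text
clock: 8.77
tcp_pos: [622.5, 45.8, 142.1]
ee_rot: [[0.866, -0.153, 0.477], [0.09, -0.889, -0.449], [0.493, 0.431, -0.756]]
ft_force: [1.0, -0.7, 0.1]
grip_width: 0.4
clk 8.77 now(carton) [ 35.67 -10.79  63.31] toolz(c) [-0.01 -0.5  -0.87] F(c) [ 0.87 -0.83 -0.4 ] w 0.4
35,-20,62 world [623.55  36.6  140.59] row cm [-0.06  0.73  0.57] rot [-0.24  0.3   0.06]
35,-32,62 world [624.82  24.67 140.59] row cm [-0.06  1.78  1.17] rot [-0.24  0.3   0.06]
35,-35,70 world [621.18  21.27 147.54] row cm [-0.07  2.43  0.62] rot [-0.24  0.3   0.06]
35,-40,77 world [618.24  15.93 153.61] row cm [-0.07  3.22  0.26] rot [-0.24  0.3   0.06]
35,-53,94 world [611.21   2.11 168.36] row cm [-0.07  5.19 -0.57] rot [-0.24  0.3   0.06]
35,-70,111 world [604.6  -15.68 183.12] row cm [-0.08  7.51 -1.2 ] rot [-0.24  0.3   0.06]
35,-80,118 world [602.19 -25.99 189.19] row cm [-0.08  8.72 -1.31] rot [-0.24  0.3   0.06]
35,-92,124 world [600.48 -38.24 194.4 ] row cm [-0.08 10.06 -1.24] rot [-0.24  0.3   0.06]
35,-103,126 world [600.65 -49.28 196.13] row cm [-0.08 11.12 -0.86] rot [-0.24  0.3   0.06]
35,-114,125 world [602.3  -60.17 195.27] row cm [-0.08 12.02 -0.23] rot [-0.24  0.3   0.06]
35,-125,122 world [604.94 -70.95 192.66] row cm [-0.08 12.83  0.58] rot [-0.24  0.3   0.06]
35,-136,118 world [608.07 -81.68 189.19] row cm [-0.07 13.58  1.47] rot [-0.24  0.3   0.06]
35,-146,112 world [612.09 -91.31 183.99] row cm [-0.07 14.15  2.49] rot [-0.24  0.3   0.06]
```

```bash
python3 -m inch '[[[0,0.7,0.6,0,0,0,0],[0,1.8,1.2,0,0,0,0],[0,2.4,0.6,0,0,0,0],[0,3.2,0.3,0,0,0,0],[0,4.2,-0.2,0,0,0,0],[0,5.2,-0.6,0,0,0,0],[0,6.4,-0.9,0,0,0,0],[0,7.5,-1.2,0,0,0,0],[0,8.7,-1.3,0,0,0,0],[0,10,-1.2,0,0,0,0],[0,11.1,-0.9,0,0,0,0],[0,12,-0.2,0,0,0,0]]]'; python3 g.py -30 35,-125,122 35,-136,118 35,-146,112
```

```text
clock: 9.77
tcp_pos: [604.0, -58.5, 195.9]
ee_rot: [[0.864, -0.152, 0.481], [0.092, -0.89, -0.447], [0.496, 0.431, -0.754]]
ft_force: [1.0, -0.1, 1.2]
grip_width: 0.2
clk 9.77 now(carton) [  36.97 -112.53  124.64] toolz(c) [-0.   -0.5  -0.87] F(c) [ 1.44 -0.21  0.51] w 0.2
35,-125,122 world [604.94 -70.95 192.66] row cm [-0.2   0.95  0.85] rot [-0.3   0.05  0.1 ]
35,-136,118 world [608.07 -81.68 189.19] row cm [-0.2   1.71  1.74] rot [-0.3   0.05  0.1 ]
35,-146,112 world [612.09 -91.31 183.99] row cm [-0.2   2.28  2.76] rot [-0.3   0.05  0.1 ]
```

```bash
python3 -m inch '[[[0,1,0.9,0,0,0,0],[0,1.7,1.7,0,0,0,0],[0,2.3,2.8,0,0,0,0],[0,2.3,2.8,0,0,0,0],[0,2.3,0,0,0,0,0],[0,2.3,-4,0,0,0,0],[0,3.3,-7,0,0,0,9],[0,4.3,-9,0,0,0,9],[0,5,-10,0,0,0,9],[0,5,-10,0,0,0,9],[0,5,-10,0,0,0,9]]]'; python3 g.py 0 0,52,160; python3 v.py v6 242,90,120 300,145,120
```

```text
clock: 10.68
tcp_pos: [548.6, -56.6, 292.3]
ee_rot: [[0.864, -0.152, 0.481], [0.093, -0.89, -0.447], [0.496, 0.43, -0.754]]
ft_force: [1.1, 0.5, -0.7]
grip_width: 29.1
clk 10.68 now(carton) [  37.22 -104.81  235.58] toolz(c) [-0.   -0.49 -0.87] F(c) [ 0.63  0.38 -1.12] w 29.1
0,52,160 world [537.36  99.9  208.25] row cm [ -3.69 -17.37  -1.19] rot [29.66  0.06  0.1 ]
```

View pics/v6.png

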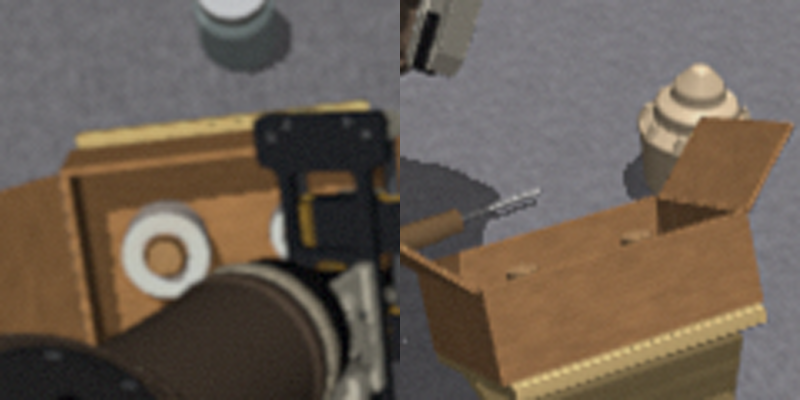

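Top crop: the left roll's ring is centred at about (167,254) and spans about 89 px, or 64 mm. That makes the left roll the tall one. Both flaps are folded outward (left flap at scene crop (730,160), right at (430,265)). Next I move to the grasp.

```bash
python3 -m inch '[[[-1,-3,-1.2,7,0,0,8],[-2,-7,-1.2,14,0,0,8],[-3,-11,-1.2,21,0,0,8],[-3.7,-15,-1.2,28,0,0,8],[-3.7,-17.4,-1.2,29.7,0,0,8],[-3.7,-17.4,-1.2,29.7,0,0,8],[-3.7,-17.4,-1.2,29.7,0,0,8],[-3.7,-17.4,-1.2,29.7,0,0,8],[-3.7,-17.4,-1.2,29.7,0,0,8],[-3.7,-17.4,-1.2,29.7,0,0,8]]]'; python3 g.py 0 0,52,160 0,52,70 0,52,20
python3 - <<'E'
from h import *
p=np.load('cart.npy');R=RC(p[3])
for k in[(0,52,49),(0,52,65)]:print(k,proj('top',R@np.array(k)+p[:3]))
im=cv2.imread('pics/v6_top.png');h=cv2.cvtColor(im,cv2.COLOR_BGR2HSV)
m=np.zeros(h.shape[:2],np.uint8);m[145:190,272:310]=cv2.inRange(h,(0,0,130),(179,45,255))[145:190,272:310]
c=max(cv2.findContours(m,0,1)[0],key=cv2.contourArea);print(cv2.fitEllipse(cv2.convexHull(c)),cv2.minEnclosingCircle(c))
E
```

```text
clock: 11.62
tcp_pos: [537.3, 99.6, 208.2]
ee_rot: [[0.864, 0.106, 0.492], [0.093, -0.994, 0.051], [0.495, 0.001, -0.869]]
ft_force: [-0.3, -0.3, 0.8]
grip_width: 79.8
clk 11.62 now(carton) [ -0.14  51.72 159.99] toolz(c) [-0. -0. -1.] F(c) [ 0.15 -0.24  0.88] w 79.8
0,52,160 world [537.36  99.9  208.25] row cm [ 0.01 -0.03 -0.  ] rot [0.03 0.13 0.08]
0,52,70 world [581.83 104.59 130.15] row cm [ 0.03 -0.03  9.  ] rot [0.03 0.13 0.08]
0,52,20 world [606.54 107.2   86.75] row cm [ 0.05 -0.04 14.  ] rot [0.03 0.13 0.08]
(0, 52, 49) [[291.28 165.21]]
(0, 52, 65) [[291.05 166.93]]
((291.2029724121094, 165.1385498046875), (25.090848922729492, 27.85455322265625), 156.6020050048828) ((291.5, 164.61111450195312), 13.838895797729492)
```

```bash
python3 -m inch '[[[0,0,2.5,0,0,0,8],[0,0,5,0,0,0,8],[0,0,7.5,0,0,0,8],[0,0,9.5,0,0,0,8],[0,0,11,0,0,0,8],[0,0,11,0,0,0,8]]]'; python3 g.py 0 0,52,20
```

```text
clock: 12.12
tcp_pos: [588.3, 103.9, 117.7]
ee_rot: [[0.864, 0.105, 0.492], [0.094, -0.994, 0.047], [0.494, 0.006, -0.869]]
ft_force: [-0.1, 0.7, -0.1]
grip_width: 80.1
clk 12.12 now(carton) [-0.65 50.6  56.04] toolz(c) [-0.   -0.01 -1.  ] F(c) [-0.06  0.73 -0.09] w 80.1
0,52,20 world [606.54 107.2   86.75] row cm [ 0.08 -0.16  3.6 ] rot [0.3  0.19 0.18]
```

```bash
python3 -m inch '[[[0.1,-0.1,1.2,0,0,0,8],[0.1,-0.1,2.4,0,0,0,8],[0.1,-0.1,3.2,0,0,0,8],[0.1,-0.1,3.2,0,0,0,8],[0.1,-0.1,3.2,0,0,0,8]]]'; python3 g.py 0 0,52,20
```

```text
clock: 12.53
tcp_pos: [604.4, 106.0, 90.7]
ee_rot: [[0.865, 0.105, 0.491], [0.094, -0.994, 0.046], [0.494, 0.006, -0.87]]
ft_force: [-0.3, -0.2, 0.7]
grip_width: 79.9
clk 12.53 now(carton) [ 0.06 51.07 24.57] toolz(c) [-0.   -0.01 -1.  ] F(c) [ 0.05 -0.19  0.76] w 79.9
0,52,20 world [606.54 107.2   86.75] row cm [-0.   -0.1   0.46] rot [0.31 0.21 0.18]
```

Good depth; close with 12 N.

```bash
python3 -m inch '[[[0,0,0.3,0,0,0,6],[0,0,0.3,0,0,0,5.8],[0,0,0.3,0,0,0,5.8],[0,0,0.3,0,0,0,5.8],[0,0,0.3,0,0,0,5.8],[0,0,0.3,0,0,0,5.8]]]' 12; python3 g.py 0 0,52,20
```

```text
clock: 13.03
tcp_pos: [604.2, 106.3, 87.7]
ee_rot: [[0.865, 0.105, 0.49], [0.095, -0.994, 0.047], [0.492, 0.006, -0.87]]
ft_force: [-7.8, -1.5, 0.4]
grip_width: 62.1
clk 13.03 now(carton) [-1.65 51.38 22.  ] toolz(c) [-0.01 -0.   -1.  ] F(c) [-6.7  -0.66  4.25] w 62.1
0,52,20 world [606.54 107.2   86.75] row cm [ 0.17 -0.06  0.2 ] rot [0.28 0.31 0.19]
```

```bash
python3 -m inch '[[[-0.15,0,0,0,0,0,5.8],[-0.15,0,0,0,0,0,5.8],[-0.15,0,0,0,0,0,5.8]]]' 15; python3 g.py 0 0,52,20
```

```text
clock: 13.28
tcp_pos: [604.2, 106.4, 87.6]
ee_rot: [[0.864, 0.105, 0.491], [0.095, -0.994, 0.047], [0.494, 0.006, -0.87]]
ft_force: [-4.7, -0.2, 3.1]
grip_width: 62.8
clk 13.28 now(carton) [-1.71 51.49 21.94] toolz(c) [-0. -0. -1.] F(c) [-2.58  0.3   5.01] w 62.8
0,52,20 world [606.54 107.2   86.75] row cm [ 0.17 -0.05  0.19] rot [0.27 0.21 0.18]
```

```bash
python3 -m inch '[[[-0.06,0,-0.8,0,0,0,5.8],[-0.06,0,-2,0,0,0,5.8],[-0.06,0,-3.2,0,0,0,5.8],[-0.06,0,-4.4,0,0,0,5.8],[-0.06,0,-4.4,0,0,0,5.8]]]'; python3 g.py 0 0,52,20
```

```text
clock: 13.7
tcp_pos: [581.8, 104.3, 126.9]
ee_rot: [[0.864, 0.105, 0.493], [0.094, -0.994, 0.047], [0.495, 0.005, -0.869]]
ft_force: [-3.0, -0.1, -0.9]
grip_width: 62.2
clk 13.7 now(carton) [-1.65 51.68 67.17] toolz(c) [-0. -0. -1.] F(c) [-3.04  0.23  0.72] w 62.2
0,52,20 world [606.54 107.2   86.75] row cm [ 0.18 -0.05  4.72] rot [0.27 0.14 0.15]
```

```bash
python3 -m inch '[[[-0.1,0,-1.5,0,0,0,5.8],[-0.1,0,-3,0,0,0,5.8],[-0.1,0,-6,0,0,0,5.8],[-0.1,0,-9,0,0,0,5.8],[-0.1,0,-12,0,0,0,5.8],[-0.1,0,-12,0,0,0,5.8]]]'; python3 g.py 0 0,52,20|head -1
cat > m.py <<'E'
import sys
from h import *
from cell import bot
o=bot.get_obs();E=o['ee_rot'];t=o['tcp_pos'];az=np.radians(float(sys.argv[1]))
x=np.array([np.cos(az),np.sin(az),0]);z=np.array([0,0,-1.]);Tt=np.stack([x,np.cross(z,x),z],1)
print(round(o['clock'],2),t,E[:,2],o['ft_force'],'w',round(o['grip_width'],1))
for a in sys.argv[2:]:print(a,'row',E.T@(np.array(eval(a),float)-t)/10,'rot',Ro.from_matrix(E.T@Tt).as_rotvec(degrees=True))
E
python3 m.py -35.6 480,0,320 371.7,-266.1,300; python3 v.py v7 242,90,120 300,135,120
```

```text
clock: 14.2
tcp_pos: [523.0, 99.3, 233.8]
ee_rot: [[0.861, 0.105, 0.497], [0.093, -0.994, 0.048], [0.499, 0.005, -0.866]]
ft_force: [0.9, -0.7, -0.6]
grip_width: 62.1
clk 14.2 now(carton) [  0.19  52.88 189.29] toolz(c) [ 0. -0. -1.] F(c) [ 0.44 -0.84 -0.97] w 62.1
14.2 [522.96  99.26 233.76] [ 0.5   0.05 -0.87] [ 0.94 -0.74 -0.63] w 62.1
480,0,320 row [ -0.32   9.46 -10.09] rot [-10.62 -28.71  40.72]
371.7,-266.1,300 row [-13.13  34.78 -15.02] rot [-10.62 -28.71  40.72]
```

View pics/v7.png

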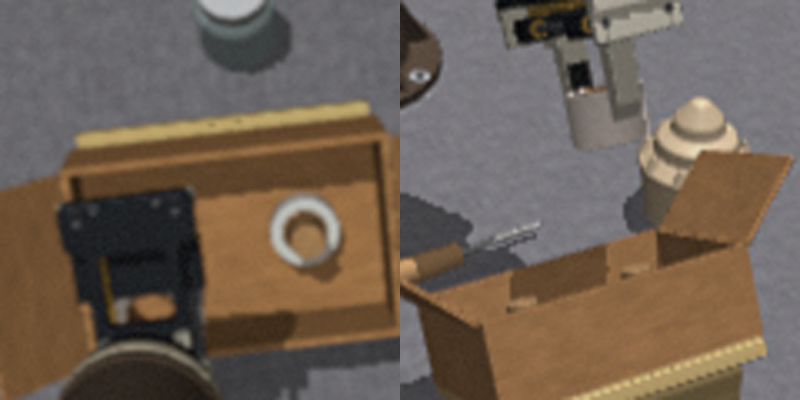

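The tall roll hangs in the fingers (scene crop (605,120)), the short roll stays on the right spindle (top crop (305,232)), and both flaps are out. Now I carry it to the mat.

```bash
python3 -m inch '[[[-0.1,3,-4,-1,-3,4,5.8],[-0.2,6,-8,-2,-6,8,5.8],[-0.3,9.5,-10,-3.2,-8.6,12.2,5.8],[-1.5,12,-10.6,-4.2,-11.5,16.3,5.8],[-3,15,-11.2,-5.3,-14.4,20.4,5.8],[-4.5,18,-11.8,-6.4,-17.2,24.4,5.8],[-6,21,-12.4,-7.4,-20.1,28.5,5.8],[-7.5,24,-13,-8.5,-23,32.6,5.8],[-9,27,-13.6,-9.6,-25.8,36.6,5.8],[-10.5,30,-14.2,-10.6,-28.7,40.7,5.8],[-12,32.5,-14.6,-10.6,-28.7,40.7,5.8],[-13.1,34.8,-15,-10.6,-28.7,40.7,5.8]]]'; python3 m.py -35.6 371.7,-266.1,300 371.7,-266.1,60
```

```text
clock: 15.3
tcp_pos: [370.9, -270.5, 294.5]
ee_rot: [[0.811, -0.585, -0.011], [-0.585, -0.811, -0.003], [-0.007, 0.009, -1.0]]
ft_force: [0.9, -0.3, -1.1]
grip_width: 62.1
15.3 [ 370.9  -270.49  294.48] [-0.01 -0.   -1.  ] [ 0.92 -0.27 -1.15] w 62.1
371.7,-266.1,300 row [-0.2  -0.4  -0.55] rot [ 0.53  0.41 -0.18]
371.7,-266.1,60 row [-0.02 -0.62 23.44] rot [ 0.53  0.41 -0.18]
```

```bash
python3 -m inch '[[[0,-0.3,4,0.2,0.2,0,5.8],[0,-0.4,8,0.5,0.4,0,5.8],[0,-0.4,12,0.5,0.4,0,5.8],[0,-0.4,16,0.5,0.4,0,5.8],[0,-0.4,20,0.5,0.4,0,5.8],[0,-0.4,23,0.5,0.4,0,5.8],[0,-0.4,24.5,0.5,0.4,0,5.8],[0,-0.4,24.5,0.5,0.4,0,5.8],[0,-0.4,24.5,0.5,0.4,0,5.8]]]'; python3 m.py -35.6 371.7,-266.1,23
```

```text
clock: 16.05
tcp_pos: [372.2, -264.1, 50.4]
ee_rot: [[0.814, -0.581, 0.001], [-0.581, -0.814, 0.002], [-0.0, -0.002, -1.0]]
ft_force: [0.1, -0.4, -0.6]
grip_width: 62.2
16.05 [ 372.2  -264.1    50.41] [ 0.  0. -1.] [ 0.09 -0.44 -0.59] w 62.2
371.7,-266.1,23 row [0.08 0.2  2.74] rot [-0.11  0.02  0.05]
```

```bash
python3 -m inch '[[[0,0.2,1,0,0,0,5.8],[0,0.2,1.8,0,0,0,5.8],[0,0.2,2.3,0,0,0,5.8],[0,0.2,2.5,0,0,0,5.8],[0,0.2,2.6,0,0,0,5.8],[0,0.2,2.6,0,0,0,5.8]]]'; python3 m.py -35.6 371.7,-266.1,23
```

```text
clock: 16.55
tcp_pos: [372.2, -265.7, 26.2]
ee_rot: [[0.814, -0.581, 0.005], [-0.581, -0.814, 0.001], [0.003, -0.004, -1.0]]
ft_force: [0.9, -0.7, -0.6]
grip_width: 62.4
16.55 [ 372.21 -265.7    26.15] [ 0.01  0.   -1.  ] [ 0.92 -0.66 -0.64] w 62.4
371.7,-266.1,23 row [-0.02  0.06  0.31] rot [-0.23 -0.2   0.05]
```

```bash
python3 -m inch '[[[0,0,0.1,0,0,0,5.8],[0,0,0.2,0,0,0,5.8],[0,0,0.3,0,0,0,5.8],[0,0,0.3,0,0,0,5.8]]]'; python3 m.py -35.6 371.7,-266.1,23
```

```text
clock: 16.88
tcp_pos: [372.5, -265.8, 24.1]
ee_rot: [[0.814, -0.581, 0.006], [-0.582, -0.814, 0.001], [0.004, -0.004, -1.0]]
ft_force: [-2.2, 1.3, 15.9]
grip_width: 62.0
16.88 [ 372.46 -265.79   24.14] [ 0.01  0.   -1.  ] [-2.16  1.28 15.89] w 62.0
371.7,-266.1,23 row [-0.04  0.07  0.11] rot [-0.24 -0.25  0.04]
```

Contact at 16 N upward, so it is set down. I ease off 1 mm, open and retreat.

```bash
python3 -m inch '[[[0,0,-0.1,0,0,0,5.8],[0,0,-0.1,0,0,0,5.8],[0,0,-0.1,0,0,0,6.8],[0,0,-0.1,0,0,0,8],[0,0,-0.1,0,0,0,8],[0,0,-0.1,0,0,0,8],[0,0,-0.1,0,0,0,8]]]'; python3 m.py -35.6 371.7,-266.1,23
```

```text
clock: 17.47
tcp_pos: [372.0, -265.6, 23.8]
ee_rot: [[0.813, -0.582, 0.005], [-0.582, -0.813, 0.002], [0.003, -0.004, -1.0]]
ft_force: [0.1, -0.1, 0.1]
grip_width: 79.8
17.47 [ 371.98 -265.58   23.83] [ 0.  0. -1.] [ 0.11 -0.09  0.06] w 79.8
371.7,-266.1,23 row [0.01 0.06 0.08] rot [-0.24 -0.16  0.04]
```

```bash
python3 -m inch '[[[0,0,-1.5,0,0,0,8],[0,0,-4,0,0,0,8],[0,0,-8,0,0,0,8],[0,0,-12,0,0,0,8],[0,0,-16,0,0,0,8],[0,0,-20,0,0,0,8],[0,-3,-24,0,0,0,8],[0,-6,-26,0,0,0,8],[0,-10,-26,0,0,0,8],[0,-14,-26,0,0,0,8],[0,-18,-26,0,0,0,8],[0,-18,-26,0,0,0,8]]]'
python3 - <<'E'
from cell import bot
import cv2,numpy as np
from h import *
t=bot.read_camera('top')['color'][:,:,::-1];s=bot.read_camera('scene')['color'][:,:,::-1]
cv2.imwrite('pics/t9.png',t);cv2.imwrite('pics/s9.png',s)
R=lambda a:cv2.resize(a,(400,300),interpolation=cv2.INTER_CUBIC)
cv2.imwrite('pics/v9.png',np.vstack([np.hstack([R(t[60:300,180:500]),R(s[150:330,180:420])]),np.hstack([R(t[215:290,390:490]),R(s[185:260,180:280])])]))
g=cv2.cvtColor(np.ascontiguousarray(t),cv2.COLOR_BGR2HSV);m=np.zeros(g.shape[:2],np.uint8);m[215:300,395:490]=cv2.inRange(g,(0,0,130),(179,45,255))[215:300,395:490]
c=max(cv2.findContours(m,0,1)[0],key=cv2.contourArea);e=cv2.fitEllipse(cv2.convexHull(c));print(e,ray('top',e[0],50))
E
```

```text
clock: 18.47
tcp_pos: [479.2, -111.7, 285.0]
ee_rot: [[0.819, -0.574, 0.008], [-0.574, -0.819, 0.005], [0.003, -0.009, -1.0]]
ft_force: [-0.3, 1.4, 0.2]
grip_width: 80.0Traceback (most recent call last):
  File "<stdin>", line 9, in <module>
ValueError: max() iterable argument is empty
```

View pics/v9.png

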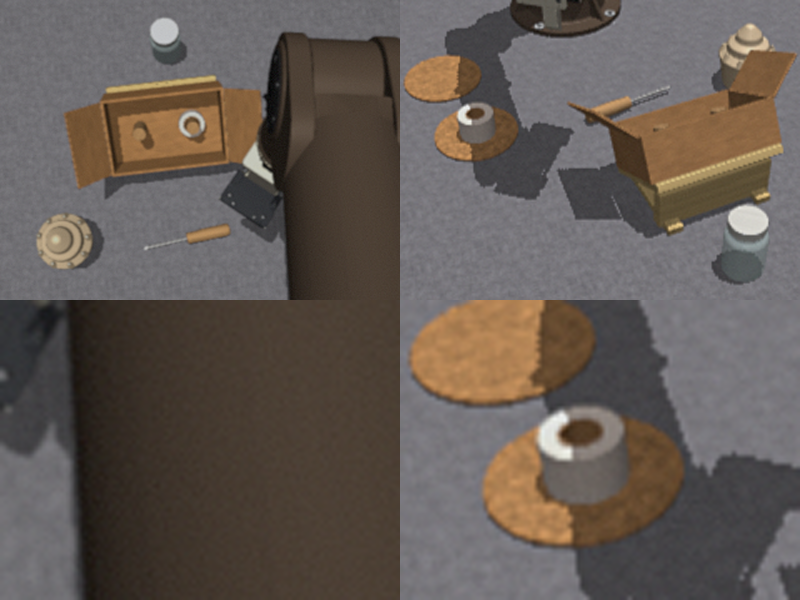

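```bash
python3 -c "
from cell import bot
o=bot.get_obs();print(o['clock'],o['ft_force'],abs(o['joint_velocities']).max());bot.finish_job()"
```

```text
18.5667 [-0.87014776 -0.87972408  0.18837234] 2.708227232543191
the job is handed in; nothing more can be done
```

I folded both flaps outward, then slid the tall roll (the left one, 64 mm across) off its spindle. I set it upright on the mat farthest from the base, released it only after contact, and handed in at 18.6 s.

- **Final check:** the last scene picture shows the roll standing wholly on the mat, near its centre. It also shows both flaps well past upright, and the shell, graver and jar look unmoved. The top picture shows the short roll still on its spindle.
- **What went wrong:** the first try at the left flap slid over it and pressed it shut. The second try, from deeper inside the gap, opened it.
- **Check that failed:** the final top-camera measurement of the roll did not work because the arm hid the mat, so the placement rests on the scene picture and the release pose. The gripper let go at (372, -266) mm, against a measured mat centre of (372, -266) mm.
- **Flap angles:** I did not measure these; they come from the tool path (about 2.3 rad planned) and the pictures.

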